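Set the length stop of a tube-cutting jig with its thumbwheel, then lock it

TASK

Set the tube-cutting jig for the next cut: with a light fingertip on top of its knurled thumbwheel, roll the wheel until the pointer of the sliding stop stands exactly opposite the tip of the brass length marker on the rule, and then press the raised cam lever down flat to lock the setting. Move the stop only by its wheel, and only touch and press: do not grip, lift or shove the jig, and keep off the marker and the tools and stock lying round it.

Things in the scene. Friction and masses are not known exactly. Their poses are not given: they have to be found in the camera images.
- jig: bench jig for cutting tube to length: dark steel base plate 90 x 260 x 9 mm, about 3 kg, standing loose on the bench; origin at the centre of its underside. Its y axis runs along its length: the saw guide (two dark upright cheeks, 36 mm wide, 68 mm high) stands at the +y end, the cam lever at the -y end; thumbwheel and rule are on the front (-x) side.
- wheel: knurled steel thumbwheel, 48 mm diameter, 15 mm wide, upright; origin at its centre, 34 mm above the bench, at jig x = -0.0225, y = -0.025; its axle lies along the jig's x and the body turns with it. A pinion drives the stop's rack: the stop moves 0.3 of the distance the rim travels (7.2 mm per rad). About 1.5 N along the rim turns it; it stays where it is left.
- wheel_top (a point): highest point of the thumbwheel, 58 mm above the bench, fixed to the jig: the place for the fingertip. Stroking it along the jig's +y (to the saw guide) moves the stop along +y, closing the gap; stroking back opens it. Press with 3 to 10 N (40 N is too hard); friction about 1. Nothing within 20 mm is higher; 25 mm off stands a rack bridge 62 mm high, 40 mm off the lever's (69 mm).
- stop: sliding length stop of the jig: steel rack bar with a 10 mm round rod and a small flat steel pointer that reaches forward over the rule; origin at the pointer's tip, 52 mm above the bench. It slides along the jig's y axis together with the wheel; at the start it stands 8 to 32 mm on the lever side (-y) of the marker.
- marker: brass length marker clamped on the front of the graduated rule (10 x 9 x 12 mm block with a round screw); its nose points back (+x) at the path of the stop's pointer; origin at the tip of the nose, 52 mm above the bench. Wanted: the stop's pointer tip at the same place along the jig's y as this tip (they face each other 1.5 mm apart in x). It does not move when the wheel is rolled.
- lever (a joint): cam lock lever over the rack bar: 0 = standing up 52 degrees (unlocked, as at the start), 0.9 rad = pressed flat (locked). Its pin lies along the jig's x at jig x = 0.012, y = -0.07, z = 0.062; it swings down and outwards (-y). About 2 N on its pad moves it (4 N at the end); it stays where it is left. Locked, its cam clamps the rack and the wheel turns about twice as hard.
- lever_pad (a point): middle of the ribbed upper face of the lever's 18 x 18 mm pad, 44 mm out from the pin: with the lever up 101 mm above the bench at jig y = -0.092, flat 69 mm above it at jig y = -0.114; jig x = 0.012.
- tweezers: steel tweezers, 122 mm long, lying in front of the jig; origin at the middle of the underside. Bystander.
- hex_pot: small black six-sided pot, 35 mm across, 28 mm high, in front of the jig; origin under its centre. Bystander.
- tube_1: square brass tube, 6 x 6 x 140 mm, lying close behind the jig; origin under its middle, length along y. Bystander.
- tube_2: a second such tube behind the first. Bystander.
- gem_pot: small round lidded pot, 37 mm diameter, 21 mm high, behind the jig's lever end; origin under its centre. Bystander.
- pliers_round: pliers with blue handles, 42 x 120 x 12 mm, lying beyond the lever end of the jig; origin at the middle of the underside. Bystander.

How it is judged:
By the outcome, as a careful person would: the job done as asked, in the order asked, and still so for the second after the job is handed in, with the robot touching nothing.
It also fails if it takes over 72 s, if anything falls off the work surface, if the arm or the gripper's body presses on something with over 40 N, if the wrist force passes 120 N, or if a joint passes its speed limit or range.

ROBOT

A 6-joint arm with a two-finger parallel gripper is mounted at the origin on a cart in front of the work surface, level with it; the furniture and walls round the work are solid. World frame = base frame: x ahead of the robot, y to its left, z up, the work surface at z = 0. Lengths are in m, angles in degrees, forces in N, time in s.
With the tool pointing down it reaches from about 0.4 to 0.825 m from the base axis. Payload 7 kg.
Tool frame: the origin (TCP) lies at the very end of the fingers, on their centre line; the grasp point (between the pads) lies 19 mm behind it; z points along the fingers, y is the line along which they close (so a half turn about z gives the same grasp; the last joint's range is limited). The gripper opens to 88 mm and grips with 3 to 60 N. Pads are 19 mm wide; open, the fingers measure 130 mm over their backs; the gripper's body (78 mm by 193 mm) begins 47 mm behind the grasp point.
Start: joints at [-59.696, 20.546, 0.682, 0, -70.136, -16.507], TCP at [0.161, -0.656, 0.227] pointing down, gripper open.
Joint ranges: [-176.03, 176.03], [-82.01, 121.73], [-58.28, 71.71], [-173.87, 95.51], [-174.79, -0.11], [-173.66, 173.66]. Speed limits (degrees/s): [136.94, 136.94, 172.46, 180, 180, 180].

INTERFACE

Orientations are given as [roll, pitch, yaw] about the fixed x, y, z axes, in that order (R = Rz(yaw) Ry(pitch) Rx(roll)).
In Python, from plant import ctrl, cams, workorder gives the robot as it stands.
- The arm moves only by the tool play_rows, never from a script. Its argument "motion" is a list of rows, each an object of numbers: "x", "y", "z": the shift along the tool's x, y, z normalised to -1 to 1, where 1 is 0.025 m; "rx", "ry", "rz": the turn, a rotation vector about the tool's x, y, z normalised to -1 to 1, where 1 is 4 degrees. A call has 1 to 20 rows; each row shifts and turns the commanded pose from where the row before left it, along the tool's axes as they then stand; what a row does not reach is not made up. A row lasts 1/8 s, in which the tool goes at most 62.5 mm and 10.7 degrees, less where a joint would pass 70% of its speed; a pose out of reach is approached as far as the arm can. A call with a number of a shift or a turn outside -1 to 1 is refused whole. A call with a gripper value outside its range is refused whole. "fingers" is the opening, from -1 (shut) to 1 (fully open), set as the call begins (left out, the last holds). The fingers move at their own pace and stop on an object; the grip force is fixed at half the most. Time passes only in rows, so rows that do not move let the fingers close. It gives the time, the measured TCP pose, the force, the opening and the grip force at its end, in the units of the state.
- ctrl.get_obs(): the state, without advancing time (a new reading comes with each control period).
- cams.snapshot(name): name is "scene" or "side" or "wrist"; returns the picture (384x512x3 uint8, blue, green, red); there is no depth.
- cams.get_calibration(name): a dict with "vertical_fov" (degrees; the focal length in pixels is half the picture's height over the tangent of half this angle, whatever the lens; pixels are square), "cx", "cy" (the principal point, pixels), "position" and "rotation" of the camera in the world. Camera axes: x right, y up, looking along -z (the intrinsics and any distortion apply to the point x, -y, -z); pixel columns grow to the right and rows downward; lengths in m; the calibration is good to about 2 mm. A picture is of the moment at which its call begins: read the wrist's pose just before it. get_calibration takes no time and is no camera call; for the wrist camera it gives the pose at the moment of the call.
- workorder.close_job(): hands the job in; it is judged then, once.
The state is a dict: "clock": time; "joint_pos": joint angles; "qvel": joint speeds; "tau": joint torques, N m; "tool_pos": TCP position; "orientation": TCP orientation; "force": force on the tool from outside, world axes, zero at the start; "moment": the same for the moment, N m; "opening": finger opening in m; "gripper_force": force on a finger pad.
Only numpy, scipy, OpenCV 4.12 (cv2) and the standard library are available. Lean on these libraries where they do the work, as an engineer would, in place of code of your own. Each camera call takes 0.05 s, during which the arm holds its last target. There are 200 camera calls.

## Working session

There is one attempt and no reset: what is moved stays moved. The work goes in short steps, Python scripts to look and compute and a tool call to move; the robot and the scene stay as the last step left them, time stands still between calls to the robot, and variables do not carry over. Pictures are saved under pics/ and viewed, at most 10 in all, crops included, and the job is handed in when it is done.

Besides the shell and the picture viewer there is one more tool, called after "Request:" in YAML: its name, and indented under it one key for each argument. play_rows: Moves the arm, as the interface text tells. Its arguments: {"type":"object","properties":{"motion":{"type":"array"},"fingers":{"type":"number"}},"required":["motion"]}

```bash
mkdir -p pics; ls; python3 - <<'E'
from plant import ctrl,cams
import cv2
print(ctrl.get_obs())
for n in("scene","side","wrist"):
    print(n,cams.get_calibration(n))
    cv2.imwrite(f"pics/{n}0.png",cams.snapshot(n))
E
```

```text
pics
{'clock': 0.0, 'joint_pos': array([-5.96962059e+01,  2.05906941e+01,  6.34117654e-01, -1.99791475e-02,
       -7.01366989e+01, -1.65054142e+01]), 'qvel': array([-0.04389375,  0.02032446,  0.06360366,  0.06262398,  0.01927529,
       -0.04002521]), 'tau': array([ 4.61365380e-04, -5.82717669e+01,  2.93075502e+01,  6.99775457e+00,
        7.14180715e-03, -1.42519734e-04]), 'tool_pos': array([ 0.16082906, -0.65505289,  0.22563412]), 'orientation': array([ 1.79905232e+02, -8.49481373e-03, -1.66208417e+02]), 'force': array([ 0.59311112, -0.22565527, -0.10525499]), 'moment': array([ 0.0106682 ,  0.00691918, -0.05295966]), 'gripper_force': 0.0, 'opening': 0.08734640318955189}
scene {'vertical_fov': 43.71662521028166, 'cx': 253.54883707056828, 'cy': 197.92899961609757, 'position': array([-0.05101966,  0.50244387,  0.61450806]), 'rotation': array([  58.20437203,    1.31428792, -137.00812891])}
side {'vertical_fov': 45.052714884444576, 'cx': 255.35310599028563, 'cy': 194.64338530754142, 'position': array([ 0.40711268, -0.91959433,  0.60301216]), 'rotation': array([58.10064258, -0.44835285, -8.22392093])}
wrist {'vertical_fov': 59.33586836650737, 'cx': 257.8026943102157, 'cy': 191.1861288666472, 'position': array([ 0.08699699, -0.67320732,  0.383634  ]), 'rotation': array([-16.44815536,  -0.12257413, 103.86750384])}
```

View pics/scene0.png

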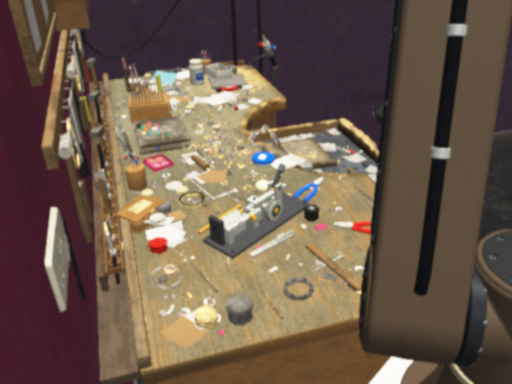

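View pics/side0.png

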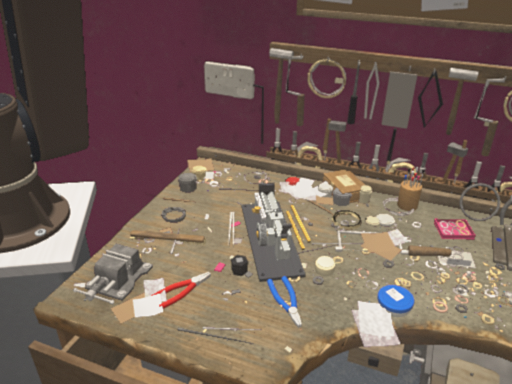

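Both views show the jig with its lever end toward the side camera (base about (243..301, 205..278)). I'll enlarge that and compute a rough pose.

```bash
cat > h.py <<'E'
from plant import ctrl,cams
import numpy as np,cv2
from scipy.spatial.transform import Rotation as R
def ray(c,uv):
    f=192/np.tan(np.radians(c["vertical_fov"]/2))
    d=np.array([(uv[0]-c["cx"])/f,-(uv[1]-c["cy"])/f,-1])
    return np.array(c["position"]),R.from_euler("xyz",c["rotation"],degrees=True).apply(d)
def atz(c,uv,z):
    p,d=ray(c,uv); return p+d*(z-p[2])/d[2]
def proj(c,P):
    f=192/np.tan(np.radians(c["vertical_fov"]/2))
    q=R.from_euler("xyz",c["rotation"],degrees=True).inv().apply(np.atleast_2d(P)-c["position"])
    return np.c_[c["cx"]+f*q[:,0]/-q[:,2],c["cy"]-f*q[:,1]/-q[:,2]]
def crop(im,x0,y0,x1,y1,s,name):
    cv2.imwrite("pics/"+name,cv2.resize(im[y0:y1,x0:x1],None,fx=s,fy=s,interpolation=cv2.INTER_CUBIC))
E
python3 - <<'E'
from h import *
c=cams.get_calibration("side")
for uv in[(243,207),(257,278),(301,273),(280,205)]: print(atz(c,uv,.009))
crop(cv2.imread("pics/side0.png"),220,170,320,290,5,"c1.png")
E
```

```text
[ 0.51193333 -0.02581298  0.009     ]
[ 0.50880419 -0.27016825  0.009     ]
[ 0.59419775 -0.26760085  0.009     ]
[ 0.598982   -0.02875497  0.009     ]
```

View pics/c1.png

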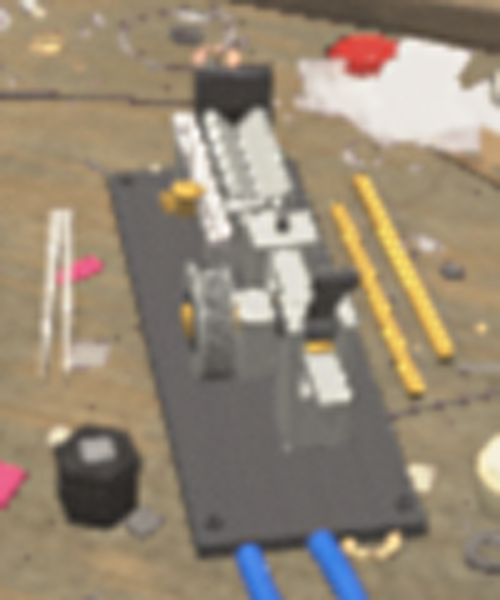

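The crop shows the wheel at about (210,320), the marker at (180,197) and the lever at (325,310), all in 5x crop pixels. The jig is at about (0.553, -0.147) with yaw near -1°. I'll bring the wrist camera over it with the fingers shut.

Request:
play_rows:
  fingers: -1
  motion:
    - {"y": 1, "rz": 0.925}
    - {"y": 1, "rz": 0.925}
    - {"y": 1, "rz": 0.925}
    - {"y": 1, "rz": 0.925}
    - {"x": -0.96, "y": 1}
    - {"x": -0.96, "y": 1}
    - {"x": -0.96, "y": 1}
    - {"x": -0.96, "y": 1}
    - {"x": -0.96, "y": 1}
    - {"x": -0.96, "y": 1}
    - {"x": -0.96, "y": 1}
    - {"x": -0.96, "y": 1}
    - {"x": -0.96, "y": 1}
    - {"x": -0.96, "y": 1}
    - {"x": -0.96, "y": 1}
    - {"x": -0.96, "y": 1}
    - {"x": -0.96, "y": 1}
    - {"x": -0.96, "y": 1}
    - {"x": -0.96, "y": 1}
    - {}

```text
$.motion[0]: bad value
```

```bash
python3 - <<'E'
from h import *
c=cams.get_calibration("wrist"); o=ctrl.get_obs(); print(o["clock"],o["tool_pos"],o["orientation"],o["force"],c)
im=cams.snapshot("wrist"); cv2.imwrite("pics/w1.png",im); crop(im,0,0,512,384,1.55,"w1b.png")
E
```

```text
0.15 [ 0.16084981 -0.65516333  0.22582913] [ 1.79925917e+02 -8.70330254e-03 -1.66205862e+02] [ 0.72098923 -0.43733892  0.19634124] {'vertical_fov': 59.33586836650737, 'cx': 257.8026943102157, 'cy': 191.1861288666472, 'position': array([ 0.08700333, -0.67324347,  0.38375567]), 'rotation': array([-16.44854271,  -0.10997416, 103.86865519])}
```

View pics/w1b.png

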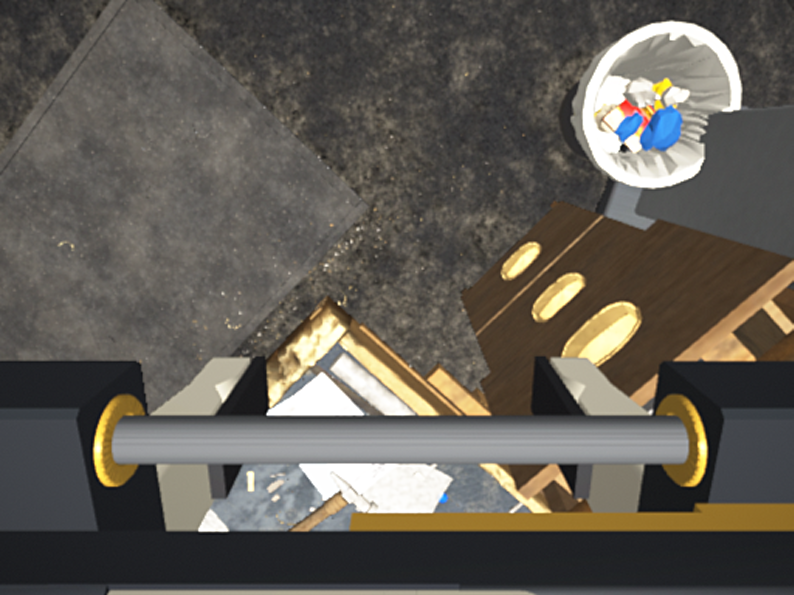

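Refused because every row needs all its keys. The picture was from the start pose: open fingertips near row 381 of the enlarged view, nothing of the jig. I'll resend complete rows.

Request:
play_rows:
  fingers: -1
  motion:
    - {"x": 0, "y": 1, "z": 0, "rx": 0, "ry": 0, "rz": 0.925}
    - {"x": 0, "y": 1, "z": 0, "rx": 0, "ry": 0, "rz": 0.925}
    - {"x": 0, "y": 1, "z": 0, "rx": 0, "ry": 0, "rz": 0.925}
    - {"x": 0, "y": 1, "z": 0, "rx": 0, "ry": 0, "rz": 0.925}
    - {"x": -0.96, "y": 1, "z": 0, "rx": 0, "ry": 0, "rz": 0}
    - {"x": -0.96, "y": 1, "z": 0, "rx": 0, "ry": 0, "rz": 0}
    - {"x": -0.96, "y": 1, "z": 0, "rx": 0, "ry": 0, "rz": 0}
    - {"x": -0.96, "y": 1, "z": 0, "rx": 0, "ry": 0, "rz": 0}
    - {"x": -0.96, "y": 1, "z": 0, "rx": 0, "ry": 0, "rz": 0}
    - {"x": -0.96, "y": 1, "z": 0, "rx": 0, "ry": 0, "rz": 0}
    - {"x": -0.96, "y": 1, "z": 0, "rx": 0, "ry": 0, "rz": 0}
    - {"x": -0.96, "y": 1, "z": 0, "rx": 0, "ry": 0, "rz": 0}
    - {"x": -0.96, "y": 1, "z": 0, "rx": 0, "ry": 0, "rz": 0}
    - {"x": -0.96, "y": 1, "z": 0, "rx": 0, "ry": 0, "rz": 0}
    - {"x": -0.96, "y": 1, "z": 0, "rx": 0, "ry": 0, "rz": 0}
    - {"x": -0.96, "y": 1, "z": 0, "rx": 0, "ry": 0, "rz": 0}
    - {"x": -0.96, "y": 1, "z": 0, "rx": 0, "ry": 0, "rz": 0}
    - {"x": -0.96, "y": 1, "z": 0, "rx": 0, "ry": 0, "rz": 0}
    - {"x": -0.96, "y": 1, "z": 0, "rx": 0, "ry": 0, "rz": 0}
    - {"x": 0, "y": 0, "z": 0, "rx": 0, "ry": 0, "rz": 0}

```text
clock: 2.7
tool_pos: [0.5143, -0.1867, 0.2261]
orientation: [180.0, -0.0, 179.1]
force: [0.4, 0.2, 1.1]
opening: 0.0003
gripper_force: 0.0
```

```bash
python3 - <<'E'
from h import *
c=cams.get_calibration("wrist"); o=ctrl.get_obs(); print(o["clock"],o["tool_pos"],o["orientation"],o["force"],o["opening"],c["position"],c["rotation"],o["joint_pos"])
im=cams.snapshot("wrist"); cv2.imwrite("pics/w2.png",im); crop(im,0,0,512,384,1.55,"w2b.png")
E
```

```text
2.7 [ 0.51434456 -0.18674884  0.22613168] [ 1.79997447e+02 -2.84976462e-02  1.79122743e+02] [0.35715698 0.22749976 1.10132628] 0.0002696759749266682 [ 0.43832097 -0.18525481  0.38408001] [-1.64212847e+01 -5.31095664e-02  8.91970727e+01] [ 5.61283192e-01  8.56389236e+00 -1.55641147e+01 -3.57948929e-03
 -6.59004175e+01 -9.14370782e+01]
```

View pics/w2b.png

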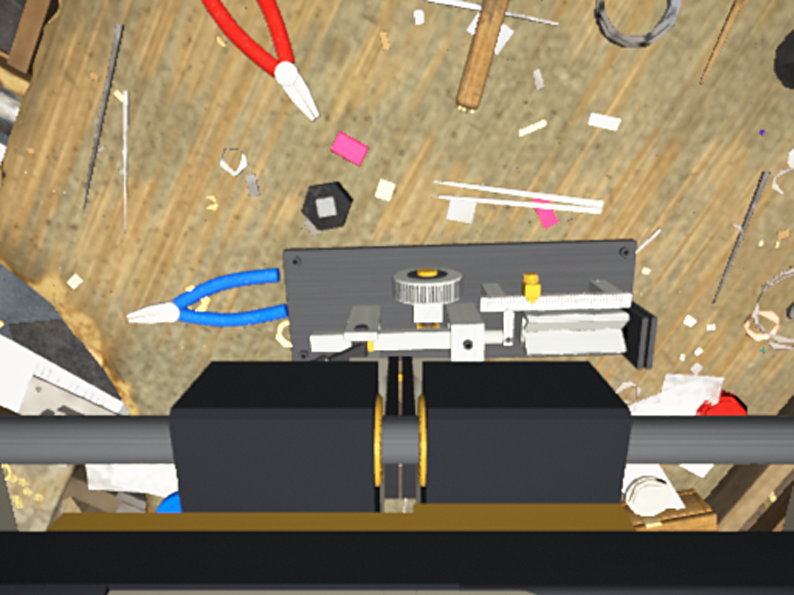

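The wrist view shows the jig with base corners at (285,250) and (634,241), the wheel at (427,285), the marker at (531,290) and the stop end near (508,325), in 1.55x pixels. The shut fingers end at (402,365). Next is an enlargement of the pointer/marker area and the jig fit.

```bash
python3 - <<'E'
from h import *
c=cams.get_calibration("wrist")
A=atz(c,np.array((285,250))/1.55,.009);B=atz(c,np.array((634,241))/1.55,.009)
print(A,B,np.linalg.norm(A-B))
yaw=np.arctan2(-(B-A)[0],(B-A)[1]);print("yaw",np.degrees(yaw))
r=R.from_euler("z",yaw); O=(A+B)/2+r.apply([.045,0,0]);O[2]=0
print("O",O,"wheeltop",O+r.apply([-.0225,-.025,.058]),"pad",O+r.apply([.012,-.092,.101]),O+r.apply([.012,-.114,.069]))
P=[[-.0225,-.025,.058],[-.015,-.025,.058],[-.03,-.025,.058],[.012,-.092,.101],[-.0225,-.049,.034],[-.0225,-.001,.034]]
print(proj(c,O+r.apply(P))*1.55)
crop(cv2.imread("pics/w2.png"),240,160,420,240,4.4,"c2.png")
E
```

```text
[ 0.51140731 -0.27019519  0.009     ] [ 0.50852596 -0.01633764  0.009     ] 0.25387390385811365
yaw 0.650294249928989
O [ 0.55496374 -0.14275569  0.        ] wheeltop [ 0.53274893 -0.16800944  0.058     ] pad [ 0.56800712 -0.23461357  0.101     ] [ 0.56825681 -0.25661215  0.069     ]
[[428.75506871 294.879367  ]
 [428.87209994 305.88156143]
 [428.63656967 283.73918218]
 [319.89310956 374.14754292]
 [392.31825946 286.08696852]
 [461.45446011 284.33717227]]
```

View pics/c2.png

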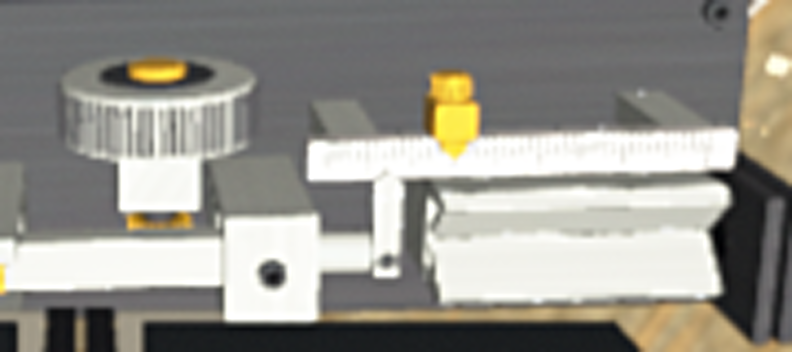

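In the crop, the pointer is at (390,172), short of the marker nose at (456,158), so the gap is roughly 15 mm. The wheel spans x 62..257, centred where the fit predicts. I'll move above the wheel, 8 mm to the lever side.

Request:
play_rows:
  motion:
    - {"x": -0.74, "y": 0.43, "z": 0, "rx": 0, "ry": 0, "rz": -0.39}
    - {"x": 0, "y": 0, "z": 1, "rx": 0, "ry": 0, "rz": 0}
    - {"x": 0, "y": 0, "z": 1, "rx": 0, "ry": 0, "rz": 0}
    - {"x": 0, "y": 0, "z": 1, "rx": 0, "ry": 0, "rz": 0}
    - {"x": 0, "y": 0, "z": 1, "rx": 0, "ry": 0, "rz": 0}
    - {"x": 0, "y": 0, "z": 1, "rx": 0, "ry": 0, "rz": 0}
    - {"x": 0, "y": 0, "z": 0.8, "rx": 0, "ry": 0, "rz": 0}
    - {"x": 0, "y": 0, "z": 0, "rx": 0, "ry": 0, "rz": 0}
    - {"x": 0, "y": 0, "z": 0, "rx": 0, "ry": 0, "rz": 0}

```text
clock: 3.88
tool_pos: [0.5325, -0.178, 0.0824]
orientation: [-180.0, 0.1, -179.4]
force: [0.0, 0.6, 0.8]
opening: 0.0003
gripper_force: 0.0
```

```bash
python3 - <<'E'
from h import *
c=cams.get_calibration("wrist"); o=ctrl.get_obs(); print(o["clock"],o["tool_pos"],o["orientation"],o["force"],c["position"],c["rotation"])
im=cams.snapshot("wrist"); cv2.imwrite("pics/w3.png",im); crop(im,150,110,512,384,2.18,"w3b.png")
E
```

```text
3.875 [ 0.53250922 -0.17800803  0.08235059] [-1.79983938e+02  5.26714382e-02 -1.79435525e+02] [0.01338614 0.55828277 0.80157819] [ 0.45622276 -0.17838684  0.24016644] [-1.64955421e+01 -3.10700532e-02  9.06429702e+01]
```

View pics/w3b.png

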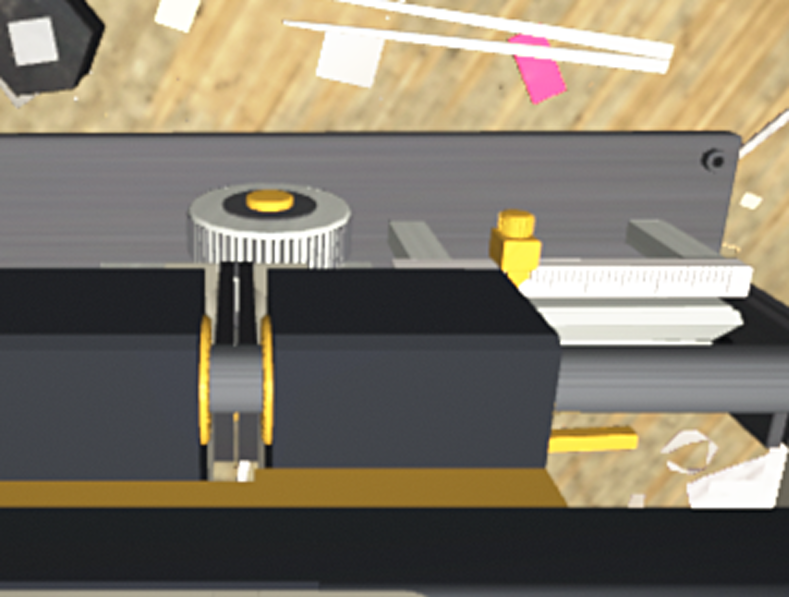

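Base edge is level now (row 131), so the tool is aligned with the jig. The wheel centre is at crop (270,215) and the fingertip at about (237,265). The gripper hides the pointer here, so I need to back off to measure it. I'll check the wheel position and the gap numerically.

```bash
python3 - <<'E'
from h import *
c=cams.get_calibration("wrist")
g=lambda x,y:(150+x/2.18,110+y/2.18)
print("wheel ctr front face",atz(c,g(270,200),.034),"tip should be",proj(c,ctrl.get_obs()["tool_pos"]))
print("wheel L/R",atz(c,g(188,215),.034),atz(c,g(351,215),.034))
print("nose",atz(c,g(516,283),.052))
c=dict(c,position=[0.43832097,-0.18525481,0.38408001],rotation=[-16.4212847,-.0531,89.1971])
h=lambda x,y:(240+x/4.4,160+y/4.4)
n=atz(c,h(456,158),.052);p=atz(c,h(390,172),.052);print("w2 nose",n,"ptr",p,n-p,R.from_euler("z",-.65,degrees=True).apply(n-p))
E
```

```text
wheel ctr front face [ 0.52450844 -0.16709578  0.034     ] tip should be [[256.73516313 246.32672137]]
wheel L/R [ 0.52947532 -0.19137649  0.034     ] [ 0.52894185 -0.14287647  0.034     ]
nose [ 0.54221663 -0.09872644  0.052     ]
w2 nose [ 0.54253052 -0.09784685  0.052     ] ptr [ 0.54575762 -0.113167    0.052     ] [-0.0032271   0.01532014  0.        ] [-0.00305309  0.01535577  0.        ]
```

Request:
play_rows:
  motion:
    - {"x": 0, "y": 0.04, "z": 0.6, "rx": 0, "ry": 0, "rz": 0}
    - {"x": 0, "y": 0, "z": 0.32, "rx": 0, "ry": 0, "rz": 0}
    - {"x": 0, "y": 0, "z": 0, "rx": 0, "ry": 0, "rz": 0}
    - {"x": 0, "y": 0, "z": 0, "rx": 0, "ry": 0, "rz": 0}

```text
clock: 4.42
tool_pos: [0.5316, -0.1767, 0.0583]
orientation: [180.0, -0.0, -179.4]
force: [0.1, 0.5, 0.4]
opening: 0.0006
gripper_force: 0.0
```

Request:
play_rows:
  motion:
    - {"x": 0, "y": 0, "z": 0.03, "rx": 0, "ry": 0, "rz": 0}
    - {"x": 0, "y": 0, "z": 0, "rx": 0, "ry": 0, "rz": 0}

```text
clock: 4.68
tool_pos: [0.5318, -0.1767, 0.0579]
orientation: [-180.0, 0.0, -179.4]
force: [-0.8, -0.8, 2.8]
opening: 0.0006
gripper_force: 1.0
```

Request:
play_rows:
  motion:
    - {"x": 0, "y": 0, "z": 0.03, "rx": 0, "ry": 0, "rz": 0}
    - {"x": 0, "y": 0, "z": 0, "rx": 0, "ry": 0, "rz": 0}

```text
clock: 4.92
tool_pos: [0.5319, -0.1768, 0.0576]
orientation: [-180.0, 0.0, -179.4]
force: [-1.4, 1.0, 6.5]
opening: 0.0005
gripper_force: 3.1
```

Contact at about 6.5 N. First stroke is 20 mm, then lift and read the position.

Request:
play_rows:
  motion:
    - {"x": 0, "y": 0.12, "z": 0, "rx": 0, "ry": 0, "rz": 0}
    - {"x": 0, "y": 0.16, "z": 0, "rx": 0, "ry": 0, "rz": 0}
    - {"x": 0, "y": 0.16, "z": 0, "rx": 0, "ry": 0, "rz": 0}
    - {"x": 0, "y": 0.16, "z": 0, "rx": 0, "ry": 0, "rz": 0}

```text
clock: 5.42
tool_pos: [0.5318, -0.162, 0.0579]
orientation: [-180.0, 0.0, -179.4]
force: [-1.8, -1.1, 6.0]
opening: 0.0001
gripper_force: 3.2
```

Request:
play_rows:
  motion:
    - {"x": 0, "y": 0.16, "z": 0, "rx": 0, "ry": 0, "rz": 0}
    - {"x": 0, "y": 0.04, "z": 0, "rx": 0, "ry": 0, "rz": 0}
    - {"x": 0, "y": 0, "z": 0, "rx": 0, "ry": 0, "rz": 0}

```text
clock: 5.8
tool_pos: [0.532, -0.1568, 0.0573]
orientation: [-180.0, 0.0, -179.4]
force: [-0.8, 0.4, 5.5]
opening: 0.0002
gripper_force: 2.6
```

Request:
play_rows:
  motion:
    - {"x": 0, "y": 0, "z": -0.24, "rx": 0, "ry": 0, "rz": 0}
    - {"x": 0, "y": -0.8, "z": 0, "rx": 0, "ry": 0, "rz": 0}
    - {"x": 0, "y": 0, "z": 0, "rx": 0, "ry": 0, "rz": 0}
    - {"x": 0, "y": 0, "z": 0.2, "rx": 0, "ry": 0, "rz": 0}
    - {"x": 0, "y": 0, "z": 0.04, "rx": 0, "ry": 0, "rz": 0}
    - {"x": 0, "y": 0, "z": 0, "rx": 0, "ry": 0, "rz": 0}

```text
clock: 6.55
tool_pos: [0.532, -0.1766, 0.0576]
orientation: [-180.0, 0.0, -179.4]
force: [-2.4, -1.6, 7.4]
opening: 0.0003
gripper_force: 3.6
```

Request:
play_rows:
  motion:
    - {"x": 0, "y": 0.12, "z": 0, "rx": 0, "ry": 0, "rz": 0}
    - {"x": 0, "y": 0.16, "z": 0, "rx": 0, "ry": 0, "rz": 0}
    - {"x": 0, "y": 0.16, "z": 0, "rx": 0, "ry": 0, "rz": 0}
    - {"x": 0, "y": 0.16, "z": 0, "rx": 0, "ry": 0, "rz": 0}
    - {"x": 0, "y": 0.16, "z": 0, "rx": 0, "ry": 0, "rz": 0}
    - {"x": 0, "y": 0.04, "z": 0, "rx": 0, "ry": 0, "rz": 0}
    - {"x": 0, "y": 0, "z": 0, "rx": 0, "ry": 0, "rz": 0}

```text
clock: 7.42
tool_pos: [0.5319, -0.1565, 0.0573]
orientation: [-180.0, 0.0, -179.4]
force: [-0.5, 0.6, 5.8]
opening: 0.0002
gripper_force: 2.7
```

Request:
play_rows:
  motion:
    - {"x": 0, "y": 0, "z": -0.6, "rx": 0, "ry": 0, "rz": 0}
    - {"x": 0, "y": 0, "z": -0.52, "rx": 0, "ry": 0, "rz": 0}
    - {"x": -0.6, "y": 0.8, "z": 0, "rx": 0, "ry": 0, "rz": 0}
    - {"x": -0.64, "y": 0.8, "z": 0, "rx": 0, "ry": 0, "rz": 0}
    - {"x": 0, "y": 0.7, "z": 0, "rx": 0, "ry": 0, "rz": 0}
    - {"x": 0, "y": 0, "z": 0, "rx": 0, "ry": 0, "rz": 0}
    - {"x": 0, "y": 0, "z": 0, "rx": 0, "ry": 0, "rz": 0}

```text
clock: 8.3
tool_pos: [0.5617, -0.0986, 0.0848]
orientation: [-180.0, -0.0, -179.4]
force: [-0.3, -0.5, -0.5]
opening: 0.0001
gripper_force: 0.0
```

```bash
python3 - <<'E'
from h import *
c=cams.get_calibration("wrist"); print(ctrl.get_obs()["tool_pos"],c["position"],c["rotation"])
im=cams.snapshot("wrist"); cv2.imwrite("pics/w4.png",im)
u,v=proj(c,[.5422,-.0985,.052])[0].astype(int);print(u,v)
crop(im,u-45,v-25,u+45,v+35,8,"c4.png")
E
```

```text
[ 0.561705   -0.09855358  0.08476211] [ 0.48571058 -0.09899614  0.24273479] [-1.63991914e+01 -4.36421374e-02  9.06801969e+01]
257 191
```

View pics/c4.png

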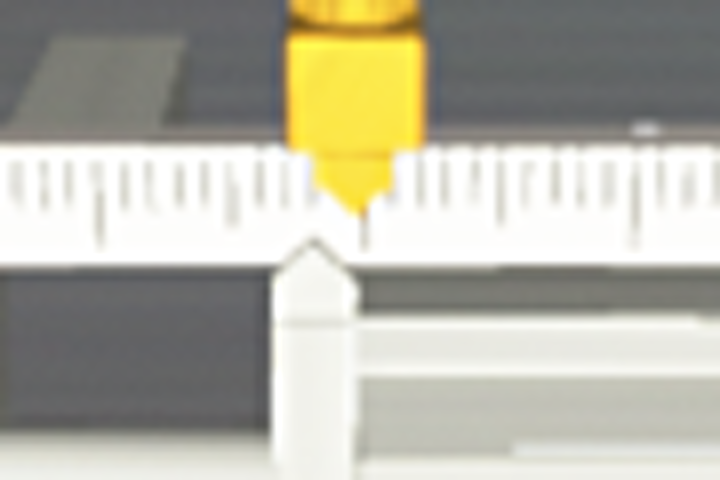

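The nose is at x 313..392 with its tip near (360,214). The pointer spans 272..357 with its tip at (314,240). Scale is about 13.3 crop px/mm, leaving about 3 mm. I'll get sub-pixel edges.

```bash
cat > edges.py <<'E'
from h import *
import sys
def span(im,v0,v1,u0):
    g=cv2.resize(im[v0:v1,u0:u0+90].astype(np.float32),None,fx=1,fy=1)
    hsv=cv2.cvtColor(g.astype(np.uint8),cv2.COLOR_BGR2HSV)
    for i in range(v1-v0):
        s=hsv[i,:,1].astype(float)*(np.abs(hsv[i,:,0].astype(int)-25)<10)*(hsv[i,:,2]>120)/255
        k=np.where(s>.25)[0]
        w=s*(s>.12); print(v0+i,"gold",(u0+k[0],u0+k[-1],round((w*np.arange(90)).sum()/w.sum()+u0,2)) if len(k) else None,end=" | ")
    print()
    return
E
python3 - <<'E'
from edges import *
im=cv2.imread("pics/w4.png"); span(im,176,196,212)
print(im[194:208,243:262].mean(2).astype(int))
print(im[188:196,248:264,0])
E
```

```text
176 gold (np.int64(247), np.int64(264), np.float64(255.68)) | 177 gold (np.int64(247), np.int64(265), np.float64(255.94)) | 178 gold (np.int64(247), np.int64(265), np.float64(255.93)) | 179 gold (np.int64(247), np.int64(265), np.float64(255.95)) | 180 gold (np.int64(247), np.int64(264), np.float64(255.71)) | 181 gold (np.int64(247), np.int64(265), np.float64(255.95)) | 182 gold (np.int64(247), np.int64(264), np.float64(255.74)) | 183 gold (np.int64(247), np.int64(265), np.float64(255.93)) | 184 gold (np.int64(248), np.int64(264), np.float64(255.75)) | 185 gold (np.int64(251), np.int64(260), np.float64(255.6)) | 186 gold (np.int64(251), np.int64(260), np.float64(255.67)) | 187 gold (np.int64(251), np.int64(260), np.float64(255.66)) | 188 gold (np.int64(251), np.int64(260), np.float64(255.71)) | 189 gold (np.int64(251), np.int64(260), np.float64(255.9)) | 190 gold (np.int64(253), np.int64(258), np.float64(256.06)) | 191 gold (np.int64(254), np.int64(257), np.float64(255.81)) | 192 gold (np.int64(255), np.int64(257), np.float64(256.19)) | 193 gold None | 194 gold None | 195 gold None | 
[... 972 characters left out ...]

 [100  91 105 228 234 225 222 222 224 224 225 226 234 236 239 242 243 242
  243]
 [ 98  92 109 240 248 241 238 238 239 240 242 242 248 239 230 231 231 232
  231]]
[[249 255 236 140  83  62  65  69  69  68  65  58  76 214 255 255]
 [247 255 232 184 153  94  63  62  67  65  67  89 113 217 255 255]
 [245 255 228 223 243 186  96  61  60  63 127 202 190 228 254 255]
 [245 254 232 237 255 255 186  95  59  75 222 255 237 238 252 253]
 [250 253 247 251 255 255 254 185 130 110 255 255 249 251 253 253]
 [252 253 252 253 253 254 255 251 240 172 250 255 253 252 252 252]
 [252 253 252 251 253 253 254 255 255 207 245 254 252 252 252 252]
 [253 253 237 227 247 254 253 254 255 206 243 253 252 251 251 251]]
```

Nose at u≈255.8, pointer at u≈250.7, so the remaining gap is 5.1 px ≈ 3.05 mm, or about 10.2 mm of rim. I'll go back to the wheel and stroke that.

Request:
play_rows:
  motion:
    - {"x": 0.62, "y": -1, "z": 0, "rx": 0, "ry": 0, "rz": 0}
    - {"x": 0.62, "y": -1, "z": 0, "rx": 0, "ry": 0, "rz": 0}
    - {"x": 0, "y": -0.92, "z": 0, "rx": 0, "ry": 0, "rz": 0}
    - {"x": 0, "y": 0, "z": 0, "rx": 0, "ry": 0, "rz": 0}
    - {"x": 0, "y": 0, "z": 0.8, "rx": 0, "ry": 0, "rz": 0}
    - {"x": 0, "y": 0, "z": 0.26, "rx": 0, "ry": 0, "rz": 0}
    - {"x": 0, "y": 0, "z": 0.06, "rx": 0, "ry": 0, "rz": 0}
    - {"x": 0, "y": 0, "z": 0, "rx": 0, "ry": 0, "rz": 0}

```text
clock: 9.35
tool_pos: [0.5311, -0.1724, 0.058]
orientation: [-180.0, -0.1, -179.4]
force: [-5.3, -1.6, 9.2]
opening: 0.0007
gripper_force: 4.7
```

Request:
play_rows:
  motion:
    - {"x": 0, "y": 0.1, "z": 0, "rx": 0, "ry": 0, "rz": 0}
    - {"x": 0, "y": 0.12, "z": 0, "rx": 0, "ry": 0, "rz": 0}
    - {"x": 0, "y": 0.12, "z": 0, "rx": 0, "ry": 0, "rz": 0}
    - {"x": 0, "y": 0.06, "z": 0, "rx": 0, "ry": 0, "rz": 0}
    - {"x": 0, "y": 0, "z": 0, "rx": 0, "ry": 0, "rz": 0}
    - {"x": 0, "y": 0, "z": 0, "rx": 0, "ry": 0, "rz": 0}

```text
clock: 10.1
tool_pos: [0.5311, -0.1621, 0.0579]
orientation: [-180.0, -0.1, -179.4]
force: [-4.3, 0.9, 8.7]
opening: 0.0004
gripper_force: 4.0
```

Request:
play_rows:
  motion:
    - {"x": 0, "y": 0, "z": -0.6, "rx": 0, "ry": 0, "rz": 0}
    - {"x": 0, "y": 0, "z": -0.52, "rx": 0, "ry": 0, "rz": 0}
    - {"x": -0.62, "y": 0.8, "z": 0, "rx": 0, "ry": 0, "rz": 0}
    - {"x": -0.62, "y": 0.8, "z": 0, "rx": 0, "ry": 0, "rz": 0}
    - {"x": 0, "y": 0.92, "z": 0, "rx": 0, "ry": 0, "rz": 0}
    - {"x": 0, "y": 0, "z": 0, "rx": 0, "ry": 0, "rz": 0}
    - {"x": 0, "y": 0, "z": 0, "rx": 0, "ry": 0, "rz": 0}

```text
clock: 10.98
tool_pos: [0.5623, -0.0983, 0.0848]
orientation: [-180.0, -0.0, -179.4]
force: [-0.3, -0.7, 0.2]
opening: 0.0003
gripper_force: 0.0
```

```bash
python3 - <<'E'
from edges import *
c=cams.get_calibration("wrist"); print(ctrl.get_obs()["tool_pos"],c["position"],c["rotation"])
im=cams.snapshot("wrist"); cv2.imwrite("pics/w5.png",im)
crop(im,212,166,302,226,8,"c5.png")
span(im,182,194,212)
print(im[194:203,246:268].mean(2).astype(int))
print(im[188:195,248:264,0])
E
```

```text
[ 0.56232761 -0.09831465  0.0847635 ] [ 0.48631413 -0.09880651  0.24271525] [-1.64140754e+01 -4.08808874e-02  9.06989252e+01]
182 gold (np.int64(247), np.int64(264), np.float64(255.54)) | 183 gold (np.int64(248), np.int64(263), np.float64(255.46)) | 184 gold (np.int64(250), np.int64(260), np.float64(255.29)) | 185 gold (np.int64(251), np.int64(260), np.float64(255.47)) | 186 gold (np.int64(251), np.int64(260), np.float64(255.47)) | 187 gold (np.int64(251), np.int64(260), np.float64(255.55)) | 188 gold (np.int64(252), np.int64(260), np.float64(255.82)) | 189 gold (np.int64(253), np.int64(258), np.float64(255.91)) | 190 gold (np.int64(254), np.int64(257), np.float64(255.68)) | 191 gold (np.int64(255), np.int64(257), np.float64(256.08)) | 192 gold None | 193 gold None | 
[[252 252 252 252 252 252 253 254 252 232 241 192 248 254 253 252 252 252
  252 252 252 252]
 [253 253 253 253 253 253 254 252 230 203 194 150 248 255 253 253 253 252
  252 252 253 252]
 [255 255 255 255 255 255 252 229 217 239 239 198 237 254 255 255 255 255
  255 255 255 255]
 [255 255 255 255 255 253 230 218 238 247 
[... 286 characters left out ...]
 244 246 224 148 112 114
  116 116 116 116]
 [106 105 104  98 112 242 250 246 244 243 243 243 243 247 248 182 120 118
  121 121 122 121]
 [105 104 104  95  93 241 250 246 244 244 244 245 245 248 243 172 117 118
  120 121 120 121]]
[[250 255 210 190 155  81  63  65  67  64  70 110 114 255 255 243]
 [248 255 214 250 252 160  79  61  62  64 129 220 176 251 255 242]
 [250 254 226 249 255 240 157  90  62  94 226 255 229 248 254 247]
 [253 253 247 252 255 254 247 184 131 151 255 255 249 251 253 252]
 [252 252 252 252 253 255 255 251 240 205 252 255 253 252 252 252]
 [252 252 252 252 252 253 255 254 255 223 248 254 252 252 252 252]
 [252 252 252 252 253 254 251 229 238 186 246 254 252 252 252 252]]
```

View pics/c5.png

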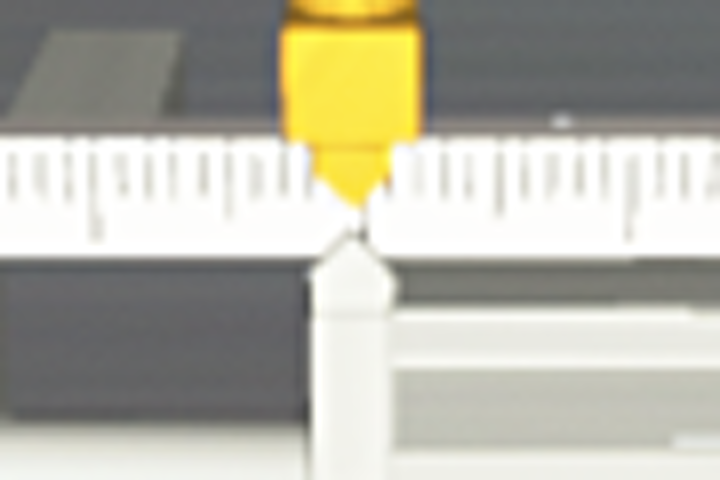

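The picture shows the pointer apex at u≈255.5 and the nose tip at u≈255.7, so they agree within about 0.15 mm and the setting is done. Next I'll move above the lever, coming from the wheel side.

Request:
play_rows:
  motion:
    - {"x": 0, "y": 0, "z": -0.8, "rx": 0, "ry": 0, "rz": 0}
    - {"x": 0, "y": 0, "z": -0.8, "rx": 0, "ry": 0, "rz": 0}
    - {"x": -0.18, "y": -1, "z": 0, "rx": 0, "ry": 0, "rz": 0}
    - {"x": 0, "y": -1, "z": 0, "rx": 0, "ry": 0, "rz": 0}
    - {"x": 0, "y": -1, "z": 0, "rx": 0, "ry": 0, "rz": 0}
    - {"x": 0, "y": -1, "z": 0, "rx": 0, "ry": 0, "rz": 0}
    - {"x": 0, "y": -1, "z": 0, "rx": 0, "ry": 0, "rz": 0}
    - {"x": 0, "y": -0.06, "z": 0, "rx": 0, "ry": 0, "rz": 0}
    - {"x": 0, "y": 0, "z": 0, "rx": 0, "ry": 0, "rz": 0}
    - {"x": 0, "y": 0, "z": 0, "rx": 0, "ry": 0, "rz": 0}

```text
clock: 12.28
tool_pos: [0.5678, -0.2249, 0.1251]
orientation: [180.0, 0.0, -179.4]
force: [-0.0, 0.2, -0.1]
opening: 0.0001
gripper_force: 0.0
```

```bash
python3 - <<'E'
from h import *
cv2.imwrite("pics/s1.png",cams.snapshot("side"))
print(ctrl.get_obs()["force"],ctrl.get_obs()["tool_pos"])
E
```

```text
[ 0.30548139  0.78158191 -0.29052984] [ 0.5678654  -0.22481972  0.12514621]
```

Request:
play_rows:
  motion:
    - {"x": 0, "y": 0, "z": 0.8, "rx": 0, "ry": 0, "rz": 0}
    - {"x": 0, "y": -0.1, "z": 0.16, "rx": 0, "ry": 0, "rz": 0}
    - {"x": 0, "y": -0.15, "z": 0.1, "rx": 0, "ry": 0, "rz": 0}
    - {"x": 0, "y": -0.16, "z": 0.11, "rx": 0, "ry": 0, "rz": 0}

```text
clock: 12.82
tool_pos: [0.5682, -0.2357, 0.0962]
orientation: [180.0, 0.0, -179.4]
force: [-0.3, 1.3, 0.9]
opening: 0.0007
gripper_force: 0.8
```

Request:
play_rows:
  motion:
    - {"x": 0, "y": -0.16, "z": 0.17, "rx": 0, "ry": 0, "rz": 0}
    - {"x": 0, "y": -0.17, "z": 0.18, "rx": 0, "ry": 0, "rz": 0}
    - {"x": 0, "y": -0.13, "z": 0.21, "rx": 0, "ry": 0, "rz": 0}
    - {"x": 0, "y": -0.13, "z": 0.21, "rx": 0, "ry": 0, "rz": 0}
    - {"x": 0, "y": -0.08, "z": 0.15, "rx": 0, "ry": 0, "rz": 0}

```text
clock: 13.45
tool_pos: [0.5681, -0.2527, 0.0725]
orientation: [-180.0, -0.0, -179.4]
force: [1.3, 2.0, 2.4]
opening: 0.0009
gripper_force: 1.0
```

Request:
play_rows:
  motion:
    - {"x": 0, "y": 0, "z": 0.1, "rx": 0, "ry": 0, "rz": 0}
    - {"x": 0, "y": 0, "z": 0, "rx": 0, "ry": 0, "rz": 0}
    - {"x": 0, "y": 0, "z": 0, "rx": 0, "ry": 0, "rz": 0}

```text
clock: 13.82
tool_pos: [0.5678, -0.2523, 0.0701]
orientation: [180.0, -0.0, -179.4]
force: [0.6, -0.1, 0.1]
opening: 0.0005
gripper_force: 0.0
```

Request:
play_rows:
  motion:
    - {"x": 0, "y": 0, "z": 0.05, "rx": 0, "ry": 0, "rz": 0}
    - {"x": 0, "y": 0, "z": 0, "rx": 0, "ry": 0, "rz": 0}

```text
clock: 14.08
tool_pos: [0.568, -0.2524, 0.0693]
orientation: [-180.0, -0.0, -179.4]
force: [-1.1, -1.4, 1.8]
opening: 0.0004
gripper_force: 1.6
```

Request:
play_rows:
  motion:
    - {"x": 0, "y": 0, "z": 0.03, "rx": 0, "ry": 0, "rz": 0}
    - {"x": 0, "y": 0, "z": 0, "rx": 0, "ry": 0, "rz": 0}

```text
clock: 14.32
tool_pos: [0.5681, -0.2525, 0.0691]
orientation: [-180.0, 0.0, -179.4]
force: [-2.3, 0.5, 7.8]
opening: -0.0
gripper_force: 3.8
```

Request:
play_rows:
  motion:
    - {"x": 0, "y": 0, "z": 0.03, "rx": 0, "ry": 0, "rz": 0}
    - {"x": 0, "y": 0, "z": 0, "rx": 0, "ry": 0, "rz": 0}

```text
clock: 14.58
tool_pos: [0.5681, -0.2525, 0.0689]
orientation: [-180.0, 0.0, -179.4]
force: [-3.7, 1.7, 12.0]
opening: 0.0001
gripper_force: 5.9
```

Request:
play_rows:
  motion:
    - {"x": 0, "y": 0, "z": -0.6, "rx": 0, "ry": 0, "rz": 0}
    - {"x": 0, "y": 0, "z": -0.7, "rx": 0, "ry": 0, "rz": 0}
    - {"x": 0.18, "y": 1, "z": 0, "rx": 0, "ry": 0, "rz": 0}
    - {"x": 0, "y": 1, "z": 0, "rx": 0, "ry": 0, "rz": 0}
    - {"x": 0, "y": 1, "z": 0, "rx": 0, "ry": 0, "rz": 0}
    - {"x": 0, "y": 1, "z": 0, "rx": 0, "ry": 0, "rz": 0}
    - {"x": 0, "y": 1, "z": 0, "rx": 0, "ry": 0, "rz": 0}
    - {"x": 0, "y": 1, "z": 0, "rx": 0, "ry": 0, "rz": 0}
    - {"x": 0, "y": 0.16, "z": 0.65, "rx": 0, "ry": 0, "rz": 0}
    - {"x": 0, "y": 0, "z": 0, "rx": 0, "ry": 0, "rz": 0}
    - {"x": 0, "y": 0, "z": 0, "rx": 0, "ry": 0, "rz": 0}

```text
clock: 15.95
tool_pos: [0.562, -0.0991, 0.0837]
orientation: [-180.0, -0.0, -179.5]
force: [0.7, 0.5, 0.2]
opening: 0.0006
gripper_force: 0.0
```

```bash
python3 - <<'E'
from edges import *
c=cams.get_calibration("wrist"); print(ctrl.get_obs()["tool_pos"],c["position"])
im=cams.snapshot("wrist"); cv2.imwrite("pics/w6.png",im); s=cams.snapshot("side");cv2.imwrite("pics/s2.png",s)
u,v=proj(c,[.5422,-.0985,.052])[0].astype(int);print(u,v)
a=cv2.resize(im[v-25:v+35,u-25:u+25],None,fx=8,fy=8,interpolation=cv2.INTER_CUBIC)
b=cv2.resize(s[195:291,250:314],None,fx=5,fy=5,interpolation=cv2.INTER_CUBIC)
cv2.imwrite("pics/f.png",np.hstack([a,b]))
span(im,v-9,v+3,u-45)
print(im[v+3:v+12,u-11:u+11].mean(2).astype(int))
E
```

```text
[ 0.56200997 -0.09908637  0.08374841] [ 0.48598253 -0.09942697  0.24169377]
258 191
182 gold (np.int64(248), np.int64(266), np.float64(256.82)) | 183 gold (np.int64(248), np.int64(266), np.float64(256.85)) | 184 gold (np.int64(249), np.int64(265), np.float64(256.69)) | 185 gold (np.int64(252), np.int64(261), np.float64(256.48)) | 186 gold (np.int64(252), np.int64(261), np.float64(256.54)) | 187 gold (np.int64(252), np.int64(261), np.float64(256.6)) | 188 gold (np.int64(252), np.int64(261), np.float64(256.64)) | 189 gold (np.int64(253), np.int64(261), np.float64(256.89)) | 190 gold (np.int64(254), np.int64(259), np.float64(256.97)) | 191 gold (np.int64(255), np.int64(258), np.float64(256.77)) | 192 gold (np.int64(256), np.int64(258), np.float64(257.1)) | 193 gold None | 
[[252 252 252 252 252 252 252 253 255 254 255 226 250 254 253 252 252 252
  252 252 252 252]
 [252 252 252 252 252 252 253 254 253 230 221 203 251 254 253 252 252 252
  252 252 252 252]
 [253 253 253 253 253 253 254 252 226 194 175 176 246 254 253 252 252 252
  252 252 252 252]
 [255 255 255 255 255 255 252 228 202 235 239 199 221 249 254 255 255 255
  255 255 255 255]
 [255 255 255 255 255 253 230 215 236 246 248 239 219 226 248 254 255 255
  255 255 255 255]
 [135 134 133 132 130 153 203 238 245 246 246 245 244 222 181 162 163 165
  165 166 164 145]
 [ 94  95  94  90  93 193 243 246 245 245 244 244 244 244 208 134 106 108
  111 110 111 108]
 [100 102 102  93  98 237 250 246 244 243 243 242 242 244 248 182 113 111
  115 115 114 116]
 [102 104 104  95  98 247 251 245 243 243 243 242 242 245 255 215 121 116
  120 120 120 120]]
```

View pics/f.png

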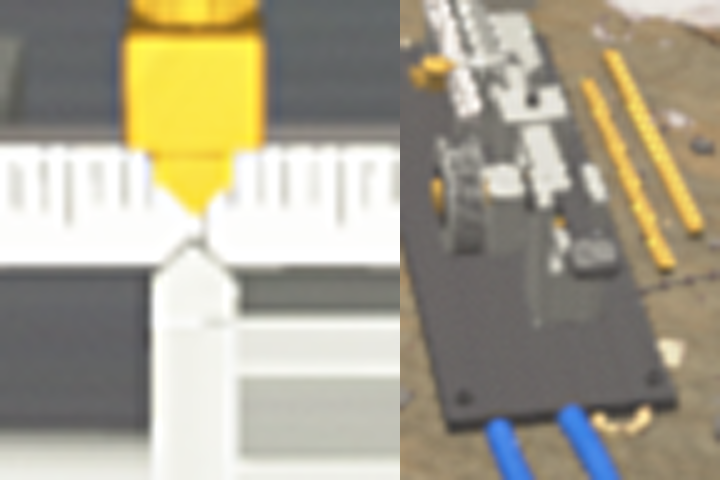

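The last picture shows the pointer apex at (195,243) under the nose tip at (198,213), within about 0.2 mm. The lever pad lies flat at (593,253). The arm is clear, so I'm handing in.

```bash
python3 -c "
from plant import workorder
print(workorder.close_job())"
```

```text
the job is handed in; nothing more can be done
None
```

The job is handed in: the stop's pointer stands within about 0.2 mm of the marker tip, moved only by rolling the wheel, and the cam lever was then pressed flat to lock it, with the arm clear and about 16 s on the clock.

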